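# Lock the router table's insert ring with its pin spanner

## Robot

A 6-joint arm with a two-finger parallel gripper is mounted at the origin on the work surface. World frame = base frame: x ahead of the robot, y to its left, z up, the work surface at z = 0. Lengths are in m, angles in rad, forces in N, time in s.
With the tool pointing down it reaches from about 0.275 to 0.85 m from the base axis. Payload 19 kg.
Tool frame: the origin (TCP) lies between the finger pads; the fingertips stand 11 mm ahead of it and the grasp point (between the pads) lies 8 mm behind it (robot.tips_ahead is the distance from the TCP to the fingertips, in m); z points along the fingers, x is the direction in which the jaws open and shut, and the axes are right-handed (so a half turn about z gives the same grasp; the last joint's range is limited). The gripper opens to 85 mm and grips with 20 to 120 N. Pads are 22 mm wide; open, the fingers measure 114 mm over their backs; the gripper's body (76 mm by 85 mm) begins 54 mm behind the grasp point. The pads swing forward as they close: fully open they stand 13 mm farther back than shut.
Start: joints at [-1.252, 0.15, 1.437, -0, 1.554, -0.134], TCP at [0.252, -0.517, 0.242] pointing down, gripper open.
Joint ranges: [-2.8, 2.8], [-0.68, 2.1], [0.12, 2.68], [-1.39, 4.53], [0.16, 2.79], [-2.81, 2.81]. Speed limits (rad/s): [1.89, 1.89, 2.22, 3.01, 3.01, 3.01].

## Interface

Orientations are given as a rotation vector (axis times angle).
In Python, from rig import robot gives the robot as it stands.
- The arm moves only by the tool drive_tool, never from a script. Its argument "series" is a list that holds one entry, the list of rows, each a list of 4 numbers: the shift along the tool's x, y, z scaled (see below), then the turn about the tool's z scaled (see below). A call has exactly 5 rows; each row is the pose to reach, as a shift and turn from the pose commanded when the call began, along the tool's axes at that moment; what a row does not reach only later rows make up. The controller multiplies each number of a shift by 300 mm and each number of a turn by 120 degrees. A row lasts 1/10 s, in which the tool goes at most 50 mm and 8.59 degrees, less where a joint would pass 70% of its speed; a pose out of reach is approached as far as the arm can. A call with a number of a shift or a turn outside -1 to 1 is refused whole. A call with a gripper value outside its range is refused whole. "grip" is the closure, from -1 (fully open) to 1 (shut), set as the call begins (left out, the last holds). The fingers move at their own pace and stop on an object; the grip force is fixed at half the most. Time passes only in rows, so rows that repeat a pose let the fingers close, or fill a call up. It gives the time, the measured TCP pose, the force and the opening at its end, in the units of the state.
- robot.state(): the state, without advancing time (a new reading comes with each control period).
- robot.read_camera(name): name is "side" or "top" or "wrist"; returns a dict with "pixels" (480x640x3 uint8, red, green, blue), "z_map" (480x640 float32, m along the optical axis (not along the pixel's ray), 0 where there is no reading), "fx", "fy", "cx", "cy" (pixels), "pose" (4x4, takes a point from camera to world coordinates). Camera axes: x right, y down, z forward; pixel columns grow to the right and rows downward; lengths in m; the calibration is good to about 2 mm. A picture is of the moment at which its call begins.
- robot.sign_off(): hands the job in, once; it reports no verdict.
The state is a dict: "time_s": time; "qpos": joint angles; "dq": joint speeds; "effort": joint torques, N m; "ee_pos": TCP position; "tcp_rot": TCP orientation; "wrist_force": force on the tool from outside, world axes, zero at the start; "wrist_torque": the same for the moment, N m; "finger_gap": opening from 0.0 (shut) to 1.0 (fully open).
Only numpy, scipy, OpenCV 4.12 (cv2) and the standard library are available. Lean on these libraries where they do the work, as an engineer would, in place of code of your own. Each camera call takes 0.05 s, during which the arm holds its last target.

## Task

The insert ring lies loose in the router table's plate: take the two-prong pin spanner from its wooden block, find the ring's two holes and seat both prongs fully in them, the bar flat on the ring, and only then turn the ring clockwise (seen from above) past the point where it starts to bite, until it is tight and comes up firm against its stop. Feel your way: do not force the spanner, neither down nor round (at most about 1.5 N m). Then lift it out, leaving the ring tight, lay it down in the slot of its block as you found it and let go. Leave everything else where it is.

Things in the scene. Friction and masses are not known exactly. Their poses are not given: they have to be found in the camera images.
- spanner_grip (a point): Pin spanner, 120 to 200 g: flat steel bar 96 x 20 x 6 mm, an upright black grip on its middle, 50 mm long (along the bar), 14 mm wide, 44 mm high, and two prongs below. This point is the grip's centre, 28 mm above the bar's underside. x runs along the bar, y across, z up (prongs down); either way round is the same. It starts lying in the slot of its block, prongs down in the slot.
- spanner_foot (a point): Middle of the underside of the spanner's bar, half-way between the prongs, 28 mm straight below spanner_grip; same axes. The prongs, 6 mm in diameter with slightly tapered tips, stand 7 mm down from the bar at x = +33 and -33 mm.
- ring_centre (a point): Axis of the insert ring, level with its top face and the plate's, in the frame of router_top (x away from the robot, z up). The dark grey ring, 92 mm outside, 10 mm thick, bore about 44 mm, has two round through holes, 7.6 mm in diameter, opposite each other 33 mm from the axis. The line through them starts 0.05 to 0.50 rad counter-clockwise of x; it is not measured: look, or feel for it.
- ring_lock (a joint): How far the ring is drawn tight on its ramps (rad): 0 while loose, 0.06 at the rigid stop. The ring turns clockwise only: first 0.55 to 0.80 rad with a drag of 0.25 N m (where the ramps bite is not known beforehand), then the last 0.06 rad, read here, takes 0.65 N m, then the stop. It stays where it is left. A seated prong has 0.8 mm of play all round, 0.024 rad either way.
- slot (a point): Slot in the spanner's block, a hardwood block 150 x 46 x 24 mm fixed on the router table. This point is the centre of the slot's mouth, level with the block's top; x runs along slot and block, z up. The slot is 86 mm long, 14 mm wide, 12 mm deep, closed at both ends. The spanner rests along x, either way round, both prongs in the slot, bar flat on the block's top.
- router_top: The router table top: a dark panel 440 (x) x 560 (y) x 28 mm on the bench, origin at the centre of its underside, directly below the insert ring. A fence 62 mm high stands along its edge nearest the robot (x = -214 to -168 mm).
- bit_block: Another hardwood block, 150 x 46 x 24 mm, with five router bits standing in it up to 60 mm high, fixed at the other end of the panel from the spanner's block; which end is which varies. Origin at the centre of its underside.
- spare_ring: Spare insert ring with a small 24 mm bore and no prong holes, 92 mm outside, 10 mm thick, lying loose on the panel near its far edge. Leave it. Origin at the centre of its underside.
- collet_wrench: Open-ended steel wrench 170 mm long, lying loose on the panel near its far edge. Leave it. Origin at the middle of its underside.
- setup_bar: Square brass set-up bar, 100 x 12.5 x 12.5 mm, lying loose on the panel near its far edge. Leave it. Origin at the centre of its underside.
- push_block: Plywood push block 200 x 75 mm with a wooden handle, 68 mm high, loose on the bench to the left. Leave it. Origin at the centre of its underside.
Mind the look-alikes: they are no part of the job. What is shaped like the part that bears spanner_grip but blue or turquoise is not meant.

How it is judged:
By the outcome, as a careful person would: the job done as asked, in the order asked, and still so for the second after the job is handed in, with the robot touching nothing.
It also fails if it takes over 72 s, if anything falls off the work surface, if the arm or the gripper's body presses on something with over 40 N, if the wrist force passes 120 N, or if a joint passes its speed limit or range.

## Working session

There is one attempt and no reset: what is moved stays moved. The work goes in short steps, Python scripts to look and compute and a tool call to move; the robot and the scene stay as the last step left them, time stands still between calls to the robot, and variables do not carry over. Pictures are saved under pics/ and viewed, and the job is handed in when it is done.

Besides the shell and the picture viewer there is one more tool, called after ">>>" by a JSON object that holds its "op" and its "data", one argument or row to a line. drive_tool: Moves the arm, as the interface text tells. Its arguments: {"type":"object","properties":{"series":{"type":"array"},"grip":{"type":"number"}},"required":["series"]}

```bash
ls; mkdir -p pics; python3 - <<'E'
from rig import robot
import cv2,numpy as np
print(robot.state(), robot.tips_ahead)
for n in ["top","side","wrist"]:
    c=robot.read_camera(n)
    cv2.imwrite(f"pics/{n}0.png",c["pixels"][:,:,::-1])
    np.savez(f"pics/{n}0.npz",**c)
    print(n,c["fx"],c["fy"],c["cx"],c["cy"],c["pose"].round(4).tolist())
E
```

```text
pics
{'time_s': 0.0, 'qpos': array([-1.25200498e+00,  1.50945335e-01,  1.43802171e+00, -8.39550416e-06,
        1.55379174e+00, -1.34023496e-01]), 'dq': array([-0.00024249, -0.00044513,  0.00074935,  0.00100007,  0.00071528,
        0.00172463]), 'effort': array([-7.90650738e-04, -7.13056254e+01, -5.70868921e+01, -1.47291566e-04,
        9.16969293e-03, -3.26097029e-05]), 'ee_pos': array([ 0.25145587, -0.51684436,  0.24170325]), 'tcp_rot': array([-2.66278702e+00,  1.66569140e+00,  1.41731235e-03]), 'wrist_force': array([-0.7562208 ,  0.27469443, -0.46435545]), 'wrist_torque': array([0.01174319, 0.01435144, 0.03282965]), 'finger_gap': 1.002059187374924} 0.011
top 580.9677274130657 580.9677274130657 313.73002566616924 238.86951993053611 [[0.0259, -0.9944, 0.1027, 0.2995], [-0.9993, -0.0285, -0.0235, 0.1632], [0.0263, -0.102, -0.9944, 1.4551], [0.0, 0.0, 0.0, 1.0]]
side 488.22513353471584 488.22513353471584 321.1157182058708 236.6562850204282 [[-0.9551, -0.2229, 0.1951, 0.2564], [-0.2961, 0.7429, -0.6004, 0.7158], [-0.0111, -0.6312, -0.7755, 0.8336], [0.0, 0.0, 0.0, 1.0]]
wrist 376.92431347291665 376.92431347291665 320.55989095415845 239.59398372988116 [[0.4379, -0.8627, -0.253, 0.3153], [-0.899, -0.4205, -0.1223, -0.4844], [-0.0009, 0.2811, -0.9597, 0.3724], [0.0, 0.0, 0.0, 1.0]]
```

View pics/top0.png

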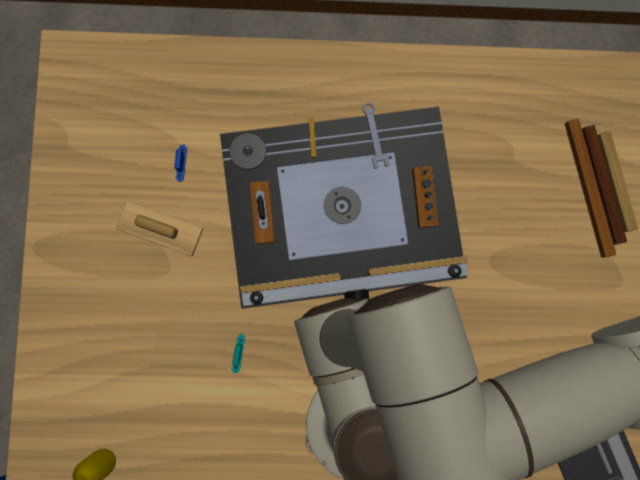

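View pics/side0.png

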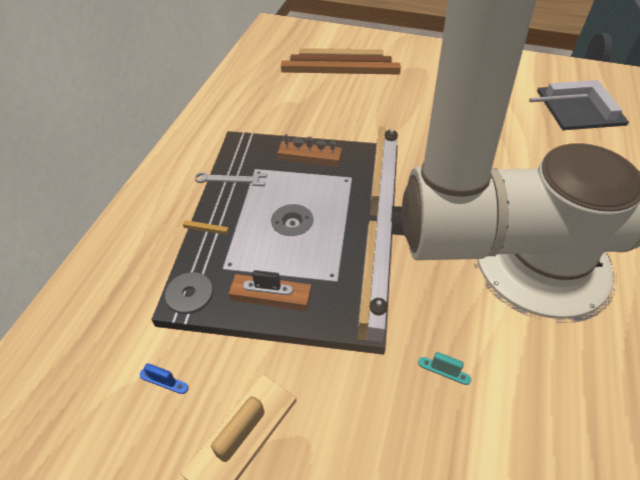

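View pics/wrist0.png

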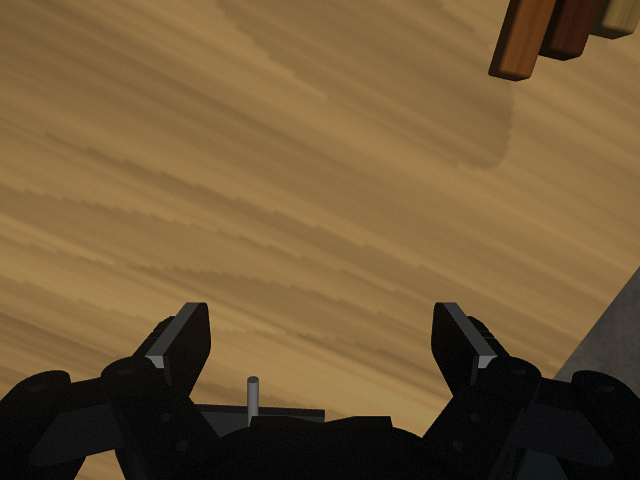

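Candidates for the spanner: black one in the wooden block (top 262,208), blue one on the bench (top 180,162) and turquoise one (top 238,352). The black one in the block fits the description; I'll confirm it with a crop.

```bash
cat > h.py <<'E'
import numpy as np,cv2
from scipy.spatial.transform import Rotation as R
def load(f): return dict(np.load(f))
def ray(c,u,v,z):
    d=c["pose"][:3,:3]@np.array([(u-c["cx"])/c["fx"],(v-c["cy"])/c["fy"],1.]);o=c["pose"][:3,3]
    return o+d*(z-o[2])/d[2]
def pt(c,u,v):
    z=c["z_map"][int(round(v)),int(round(u))]
    return (c["pose"]@np.array([(u-c["cx"])/c["fx"]*z,(v-c["cy"])/c["fy"]*z,z,1]))[:3]
def cloud(c):
    v,u=np.mgrid[0:480,0:640];z=c["z_map"]
    P=np.stack([(u-c["cx"])/c["fx"]*z,(v-c["cy"])/c["fy"]*z,z],-1)
    return P@c["pose"][:3,:3].T+c["pose"][:3,3]
def proj(c,p):
    q=np.linalg.inv(c["pose"])@np.append(p,1); return c["fx"]*q[0]/q[2]+c["cx"],c["fy"]*q[1]/q[2]+c["cy"]
E
python3 - <<'E'
from h import *
t=load("pics/top0.npz");s=load("pics/side0.npz")
for n,u,v in [("spanner",262,208),("ring",331,205),("ringc",342,205),("plate",380,230),("panel",250,280),("blockL",262,185),("blockR",264,238),("bench",200,300),("bit",425,196),("fence",350,280)]:
    print(n,pt(t,u,v).round(4), t["z_map"][v,u])
for n,u,v in [("plate",320,190),("panel",260,320),("gripTop",265,276),("block",240,285)]: print("side",n,pt(s,u,v).round(4))
a=cv2.resize(t["pixels"][170:250,230:380,::-1],None,fx=5,fy=5,interpolation=cv2.INTER_CUBIC)
cv2.imwrite("pics/crop_top.png",a)
a=cv2.resize(s["pixels"][190:310,220:340,::-1],None,fx=5,fy=5,interpolation=cv2.INTER_CUBIC)
cv2.imwrite("pics/crop_side.png",a)
w=load("pics/wrist0.npz")
from rig import robot
st=robot.state();T=np.eye(4);T[:3,:3]=R.from_rotvec(st["tcp_rot"]).as_matrix();T[:3,3]=st["ee_pos"]
print(T.round(3).tolist());print((np.linalg.inv(T)@w["pose"]).round(4).tolist())
# panel orientation: edge bottom-plate
g=t["pixels"]
E
```

```text
spanner [0.5082 0.2544 0.1049] 1.3619621
ring [0.5335 0.0884 0.0235] 1.4494708
ringc [0.5341 0.061  0.0249] 1.4488161
plate [ 0.4731 -0.0337  0.0333] 1.4363465
panel [0.3413 0.2826 0.0289] 1.4198152
blockL [0.573  0.2599 0.053 ] 1.4201186
blockR [0.4429 0.2504 0.0539] 1.4061353
bench [0.2895 0.4056 0.0067] 1.4336116
bit [ 0.5538 -0.1357  0.0761] 1.4045565
fence [0.3462 0.042  0.0772] 1.3779528
side plate [ 0.5031 -0.0413  0.0263]
side panel [0.5095 0.3164 0.0267]
side gripTop [0.5109 0.2664 0.1016]
side block [0.5665 0.2692 0.0518]
[[0.437, -0.899, -0.0, 0.251], [-0.899, -0.437, 0.001, -0.517], [-0.001, -0.0, -1.0, 0.242], [0.0, 0.0, 0.0, 1.0]]
[[1.0, 0.0004, 0.0002, -0.0014], [-0.0005, 0.9597, 0.2811, -0.0716], [-0.0001, -0.2811, 0.9597, -0.1306], [0.0, 0.0, 0.0, 1.0]]
```

View pics/crop_top.png

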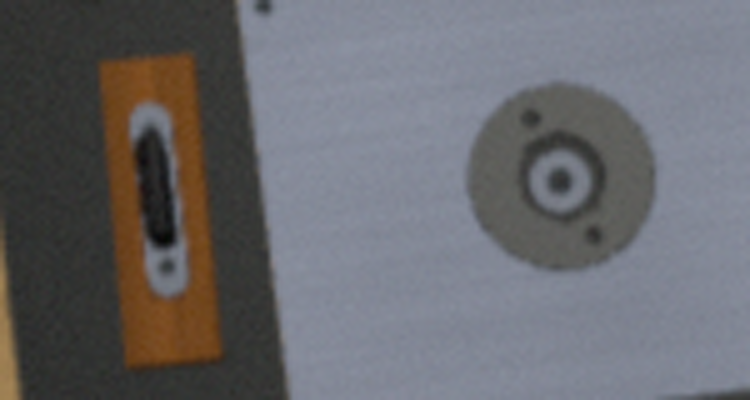

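View pics/crop_side.png

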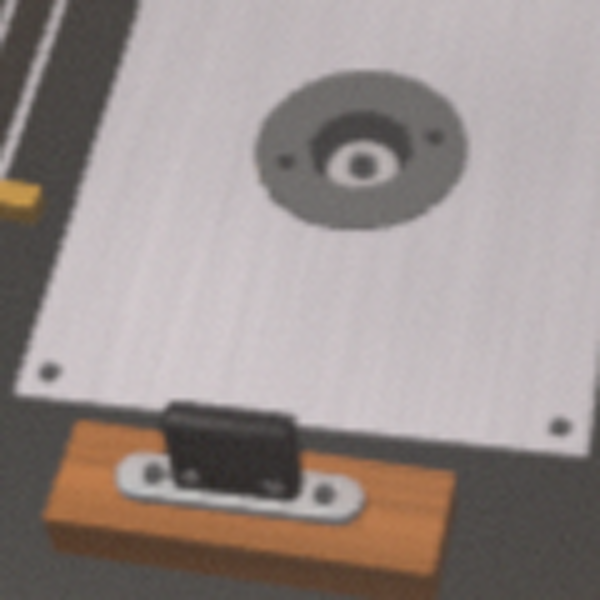

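The black spanner sits in its block (side crop 232,450; both bar ends show a black pin head). The ring's two holes are at crop_top (531,118) and (594,235). I'll move the wrist camera over both.

>>> {"op": "drive_tool", "data": {
  "series": [
    [[-0.56,-0.615,0,0.18],[-0.56,-0.615,0,0.18],[-0.56,-0.615,0,0.18],[-0.56,-0.615,0,0.18],[-0.56,-0.615,0,0.18]]
  ]
}}

```text
time_s: 0.65
ee_pos: [0.3436, -0.2845, 0.2422]
tcp_rot: [-2.303, 2.136, 0.0]
wrist_force: [0.9, -0.9, -0.0]
finger_gap: 0.999
```

```bash
cat > st.py <<'E'
from rig import robot
import numpy as np,sys
from scipy.spatial.transform import Rotation as R
s=robot.state()
M=R.from_rotvec(s["tcp_rot"]).as_matrix()
p=s["ee_pos"]
print("t",round(s["time_s"],2),"p",p.round(4),"xang",round(np.arctan2(M[1,0],M[0,0]),4),"z",M[:,2].round(4),"q",s["qpos"].round(3),"F",s["wrist_force"].round(2),"T",s["wrist_torque"].round(3),"gap",round(s["finger_gap"],3))
if len(sys.argv)>3:
    d=np.array([float(a) for a in sys.argv[1:4]])-p
    t=M.T@d
    out=[*(t/0.3).round(4)]
    if len(sys.argv)>4:
        x=float(sys.argv[4]); a=np.arctan2(M[1,0],M[0,0]); out.append(round(-(x-a)/np.radians(120),4))
    print("delta mm",(t*1000).round(1),"cmd",[float(o) for o in out])
E
python3 st.py 0.52 0.16 0.242 -1.5
```

```text
t 0.65 p [ 0.3436 -0.2845  0.2422] xang -1.4957 z [ 1.e-04  1.e-04 -1.e+00] q [-0.865 -0.123  1.714  0.     1.55   0.631] F [ 0.93 -0.94 -0.01] T [-0.002 -0.018  0.018] gap 0.999
delta mm [-4.300e+02 -2.092e+02  2.000e-01] cmd [-1.4334, -0.6973, 0.0008, 0.002]
```

>>> {"op": "drive_tool", "data": {
  "series": [
    [[-0.75,-0.365,0,0],[-0.75,-0.365,0,0],[-0.75,-0.365,0,0],[-0.75,-0.365,0,0],[-0.75,-0.365,0,0]]
  ]
}}

```text
time_s: 1.15
ee_pos: [0.4357, -0.0519, 0.2424]
tcp_rot: [-2.304, 2.136, -0.001]
wrist_force: [0.8, -1.3, 0.1]
finger_gap: 1.001
```

>>> {"op": "drive_tool", "data": {
  "series": [
    [[-0.684,-0.332,0.1,0],[-0.684,-0.332,0.1,0],[-0.684,-0.332,0.1,0],[-0.684,-0.332,0.1,0],[-0.684,-0.332,0.1,0]]
  ]
}}

```text
time_s: 1.65
ee_pos: [0.5196, 0.1614, 0.2114]
tcp_rot: [2.306, -2.133, -0.002]
wrist_force: [1.5, -0.8, -0.9]
finger_gap: 0.999
```

```bash
python3 st.py 0.52 0.16 0.20 -1.5; python3 - <<'E'
from rig import robot
import cv2,numpy as np
c=robot.read_camera("wrist");np.savez("pics/w1.npz",**c);cv2.imwrite("pics/w1.png",c["pixels"][:,:,::-1])
E
```

```text
t 1.65 p [0.5196 0.1614 0.2114] xang -1.4932 z [-1.e-03  4.e-04 -1.e+00] q [1.590e-01 9.900e-02 1.557e+00 1.000e-03 1.486e+00 1.652e+00] F [ 1.51 -0.79 -0.86] T [ 0.011 -0.026  0.019] gap 0.999
delta mm [ 1.4 -0.3 11.4] cmd [0.0047, -0.0011, 0.0379, 0.0033]
```

View pics/w1.png

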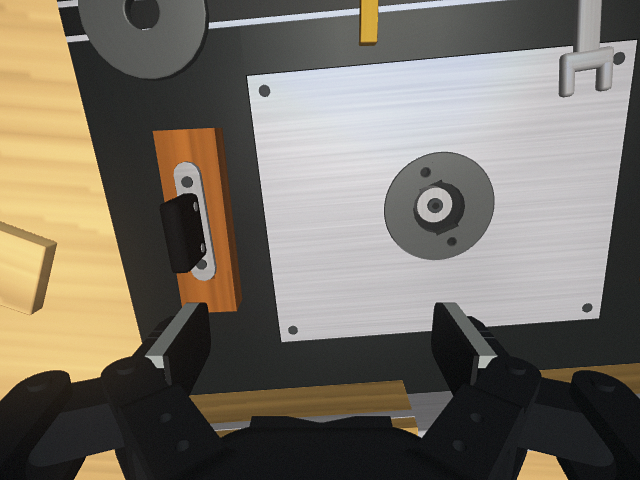

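The view shows the block with the spanner (bar pins at 187,182 and 201,265) and the ring (centre 439,206; holes 426,172 and 452,241).

```bash
cat > m.py <<'E'
from h import *
c=load("pics/w1.npz")
im=c["pixels"];g=cv2.cvtColor(im,cv2.COLOR_RGB2GRAY);hsv=cv2.cvtColor(im,cv2.COLOR_RGB2HSV)
# ring: dark pixels on plate
m=((g<130).astype(np.uint8)); roi=np.zeros_like(m);roi[130:280,360:520]=1;m*=roi
cs,_=cv2.findContours(m,cv2.RETR_EXTERNAL,cv2.CHAIN_APPROX_NONE)
k=max(cs,key=cv2.contourArea);
zt=0.028
P=np.array([ray(c,u,v,zt)[:2] for u,v in k[:,0,:]+0.0])
A=np.c_[2*P,np.ones(len(P))];s=np.linalg.lstsq(A,(P**2).sum(1),rcond=None)[0];r=np.sqrt(s[2]+s[0]**2+s[1]**2)
print("ring centre",s[:2].round(4),"r",r.round(4),"depth z",pt(c,400,215).round(4),pt(c,500,280).round(4))
# holes
rm=np.zeros_like(m);cv2.drawContours(rm,[k],-1,1,-1)
h=((g<70)&(rm>0)).astype(np.uint8)
n,l,st,ce=cv2.connectedComponentsWithStats(h)
H=[]
for i in range(1,n):
    if st[i,4]>15:
        p=ray(c,*ce[i],zt);print("dark",ce[i].round(1),st[i].tolist(),p.round(4),"rad",np.linalg.norm(p[:2]-s[:2]).round(4))
# block top mask
wood=((hsv[...,0]<16)&(hsv[...,1]>120)).astype(np.uint8);roi=np.zeros_like(m);roi[120:320,140:260]=1
print("block top depth",pt(c,170,150).round(4),pt(c,205,290).round(4),"bar",pt(c,183,172).round(4), "grip", pt(c,180,200).round(4))
bar=((g>125)&(hsv[...,1]<40)).astype(np.uint8);roi=np.zeros_like(m);roi[155:285,165:222]=1;bar*=roi
cs,_=cv2.findContours(bar,cv2.RETR_EXTERNAL,cv2.CHAIN_APPROX_NONE)
for q in cs:
    if cv2.contourArea(q)>30: print("bar",cv2.contourArea(q),cv2.boundingRect(q))
for u0,u1,v0,v1,n_ in [(140,260,110,330,"blk"),(380,500,145,265,"rng")]:
    a=cv2.resize(im[v0:v1,u0:u1,::-1],None,fx=(600/(v1-v0)),fy=600/(v1-v0),interpolation=cv2.INTER_CUBIC);cv2.imwrite(f"pics/w1_{n_}.png",a);print(n_,600/(v1-v0))
E
python3 m.py
```

```text
ring centre [0.5344 0.0636] r 0.0461 depth z [0.5253 0.095  0.0267] [ 0.4732 -0.0025  0.0274]
dark [425.3 171.9] [421, 167, 10, 10, 72] [0.5633 0.0795 0.028 ] rad 0.0329
dark [444.6 211.3] [413, 180, 52, 55, 989] [0.5317 0.058  0.028 ] rad 0.0063
dark [435.3 205.4] [432, 202, 8, 8, 45] [0.5361 0.0667 0.028 ] rad 0.0035
dark [451.4 241. ] [447, 237, 10, 9, 65] [0.5061 0.0476 0.028 ] rad 0.0326
block top depth [0.5664 0.2801 0.0507] [0.4542 0.2544 0.0519] bar [0.5515 0.2686 0.0569] grip [0.5371 0.2593 0.0901]
bar 1279.0 (174, 162, 41, 119)
blk 2.727272727272727
rng 5.0
```

```bash
python3 -c "
import cv2,numpy as np
a=cv2.imread('pics/w1_blk.png');b=cv2.imread('pics/w1_rng.png');b=b[:, :470]
cv2.imwrite('pics/w1_both.png',np.hstack([a,b]))"
```

```text
(no output)
```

View pics/w1_both.png

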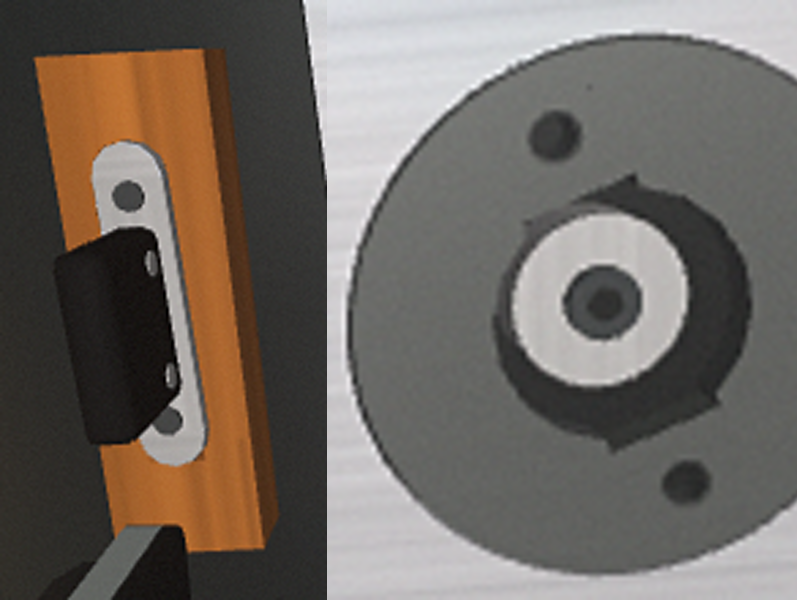

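```bash
cat >> m.py <<'E'
print('-----')
q=max(cs,key=cv2.contourArea)[:,0,:].astype(float)
Q=np.array([ray(c,u,v,0.058)[:2] for u,v in q])
# right edge: for each row take max u in the straight part
E_=[]
for v in range(190,262):
    us=q[q[:,1]==v,0]
    if len(us): E_.append(ray(c,us.max()+0.5,v,0.058)[:2])
E_=np.array(E_)
vx,vy,x0,y0=cv2.fitLine(E_.astype(np.float32),cv2.DIST_HUBER,0,0.01,0.01).ravel()
d=np.array([vx,vy]);d*=np.sign(d[0]);n_=np.array([-d[1],d[0]])
a=Q@d;print("axis ang",np.arctan2(d[1],d[0]),"len",a.max()-a.min(), "edge res",(E_@n_).std())
mid=(a.max()+a.min())/2; off=np.array([x0,y0])@n_
print("width at ends", [( (Q@n_)[(abs(a-aa)<0.004)].min()-off, (Q@n_)[(abs(a-aa)<0.004)].max()-off) for aa in (a.max()-0.012,a.min()+0.012)])
ctr=mid*d+(off+0.010)*n_;print("spanner centre",ctr)
# pin top end
p=ray(c,186.9,181.9,0.058)[:2];print("pin",p,"along",(p-ctr)@d,"across",(p-ctr)@n_)
# block top edges
wood=((hsv[...,0]<18)&(hsv[...,1]>110)&(hsv[...,2]>120)).astype(np.uint8);roi=np.zeros_like(m);roi[120:320,140:250]=1;wood*=roi
L=[];Rr=[]
for v in range(140,300):
    us=np.where(wood[v])[0]
    if len(us): L.append(ray(c,us.min()-.5,v,0.052)[:2]);Rr.append(ray(c,us.max()+.5,v,0.052)[:2])
for nm,X in (("L",L),("R",Rr)):
    vx,vy,x0,y0=cv2.fitLine(np.array(X,np.float32),cv2.DIST_HUBER,0,0.01,0.01).ravel();print(nm,np.arctan2(vy*np.sign(vx),abs(vx)), (np.array([x0,y0])-ctr)@n_)
E
python3 m.py | sed -n '/-----/,$p'
```

```text
-----
axis ang 0.15403911 len 0.09441401890311052 edge res 0.0002246841902159777
width at ends [(np.float64(6.715428359616027e-06), np.float64(0.019276627244985134)), (np.float64(6.810106084417789e-05), np.float64(0.01918983992101933))]
spanner centre [0.51243456 0.2603884 ]
pin [0.54448004 0.26542861] along 0.032439364730532216 across 6.377789405442256e-05
L 0.3942523 0.006434305069457422
R 0.12839729 -0.022655880657688303
```

```bash
python3 st.py 0.5124 0.2604 0.13 -1.4168
```

```text
t 1.7 p [0.5202 0.1636 0.2106] xang -1.4923 z [-0.0016  0.0014 -1.    ] q [0.162 0.102 1.555 0.002 1.485 1.655] F [-1.54  2.23 -2.99] T [0.077 0.091 0.015] gap 1.001
delta mm [-97.    0.1  80.8] cmd [-0.3234, 0.0003, 0.2693, -0.0361]
```

>>> {"op": "drive_tool", "data": {
  "series": [
    [[-0.323,0,0.2,-0.036],[-0.323,0,0.2,-0.036],[-0.323,0,0.25,-0.036],[-0.323,0,0.25,-0.036],[-0.323,0,0.25,-0.036]]
  ],
  "grip": -0.2
}}

```text
time_s: 2.2
ee_pos: [0.5119, 0.2545, 0.1375]
tcp_rot: [2.383, -2.046, -0.0]
wrist_force: [0.1, -0.8, -0.3]
finger_gap: 0.599
```

```bash
python3 st.py 0.5124 0.2604 0.085 -1.4168;  python3 - <<'E'
from rig import robot
import cv2,numpy as np
c=robot.read_camera("wrist");np.savez("pics/w2.npz",**c);cv2.imwrite("pics/w2.png",c["pixels"][:,:,::-1])
E
python3 st.py 0.5124 0.2604 0.085 -1.4168
```

```text
t 2.2 p [0.5119 0.2545 0.1375] xang -1.4191 z [-6.e-04 -3.e-04 -1.e+00] q [ 0.327  0.201  1.593 -0.     1.348  1.746] F [ 0.15 -0.82 -0.35] T [ 0.003 -0.032  0.021] gap 0.599
delta mm [-5.7 -1.4 52.5] cmd [-0.0191, -0.0046, 0.175, -0.0011]
t 2.25 p [0.5124 0.2543 0.1383] xang -1.4199 z [ 8.e-04  1.e-04 -1.e+00] q [ 0.326  0.2    1.593 -0.     1.348  1.746] F [0.06 0.43 0.04] T [0.058 0.028 0.004] gap 0.604
delta mm [-6.1 -0.9 53.3] cmd [-0.0202, -0.0029, 0.1777, -0.0015]
```

View pics/w2.png

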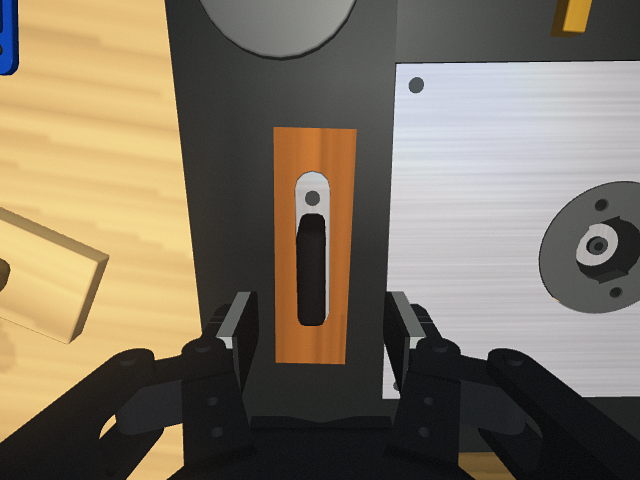

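The black grip (311,270) is between the jaws, pin at (312,198). I'll check the position from this closer view.

```bash
python3 - <<'E'
from h import *
c=load("pics/w2.npz")
g=cv2.cvtColor(c["pixels"],cv2.COLOR_RGB2GRAY)
p=ray(c,312.4,198,0.058)[:2]; e=ray(c,312,170.5,0.058)[:2]
d=np.array([np.cos(.154),np.sin(.154)])
print("pin",p,"-> centre",p-0.033*d,"end->centre",e-0.048*d)
# grip top mask
m=(g<45).astype(np.uint8);roi=np.zeros_like(m);roi[205:335,285:340]=1;m*=roi
cs,_=cv2.findContours(m,cv2.RETR_EXTERNAL,cv2.CHAIN_APPROX_NONE);k=max(cs,key=cv2.contourArea)
print(cv2.boundingRect(k),cv2.minAreaRect(k))
# bottom part of the grip in image: top edge face; left/right edges at rows near top plane z=.102
for v in (260,280,300,315):
    us=np.where(m[v])[0]; print(v,us.min(),us.max(), ray(c,us.min(),v,0.102)[:2].round(4), ray(c,us.max(),v,0.102)[:2].round(4))
E
```

```text
pin [0.54465279 0.2654626 ] -> centre [0.51204333 0.26040066] end->centre [0.51233138 0.26054513]
(296, 214, 30, 112) ((310.5, 269.5), (111.0, 29.0), 90.0)
260 297 324 [0.5225 0.2686] [0.5244 0.2561]
280 297 324 [0.5126 0.2672] [0.5145 0.2546]
300 297 324 [0.5023 0.2658] [0.5043 0.253 ]
315 298 324 [0.4944 0.2643] [0.4963 0.2517]
```

>>> {"op": "drive_tool", "data": {
  "series": [
    [[-0.02,-0.001,0.03,0],[-0.02,-0.001,0.1,0],[-0.02,-0.001,0.16,0],[-0.02,-0.001,0.22,0],[-0.02,-0.001,0.22,0]]
  ]
}}

```text
time_s: 2.75
ee_pos: [0.5107, 0.2601, 0.0696]
tcp_rot: [2.38, -2.047, -0.002]
wrist_force: [0.3, 0.8, 0.4]
finger_gap: 0.601
```

```bash
python3 st.py 0.5123 0.2604 0.072 -1.4168
```

```text
t 2.75 p [0.5107 0.2601 0.0696] xang -1.4206 z [-2.5e-03 -7.0e-04 -1.0e+00] q [0.337 0.266 1.662 0.    1.217 1.757] F [0.29 0.84 0.41] T [-0.05  -0.019 -0.023] gap 0.601
delta mm [-0.1 -1.7 -2.4] cmd [-0.0002, -0.0055, -0.0081, -0.0018]
```

>>> {"op": "drive_tool", "data": {
  "series": [
    [[0,-0.005,-0.01,-0.002],[0,-0.005,-0.01,-0.002],[0,-0.005,-0.01,-0.002],[0,-0.005,-0.01,-0.002],[0,-0.005,-0.01,-0.002]]
  ]
}}

```text
time_s: 3.25
ee_pos: [0.5129, 0.2611, 0.0747]
tcp_rot: [-2.387, 2.042, -0.0]
wrist_force: [-0.6, 0.7, -0.2]
finger_gap: 0.6
```

```bash
for i in 1 2 3; do python3 st.py 0.5123 0.2604 0.072 -1.4168; done
```

```text
t 3.25 p [0.5129 0.2611 0.0747] xang -1.4155 z [ 4.e-04  3.e-04 -1.e+00] q [0.337 0.263 1.653 0.    1.225 1.752] F [-0.6   0.72 -0.16] T [-0.009  0.001 -0.003] gap 0.6
delta mm [0.6 0.7 2.7] cmd [0.0018, 0.0024, 0.0089, 0.0006]
t 3.25 p [0.5129 0.2611 0.0747] xang -1.4155 z [ 4.e-04  3.e-04 -1.e+00] q [0.337 0.263 1.653 0.    1.225 1.752] F [-0.6   0.72 -0.16] T [-0.009  0.001 -0.003] gap 0.6
delta mm [0.6 0.7 2.7] cmd [0.0018, 0.0024, 0.0089, 0.0006]
t 3.25 p [0.5129 0.2611 0.0747] xang -1.4155 z [ 4.e-04  3.e-04 -1.e+00] q [0.337 0.263 1.653 0.    1.225 1.752] F [-0.6   0.72 -0.16] T [-0.009  0.001 -0.003] gap 0.6
delta mm [0.6 0.7 2.7] cmd [0.0018, 0.0024, 0.0089, 0.0006]
```

>>> {"op": "drive_tool", "data": {
  "series": [
    [[0,0,0,0],[0,0,0,0],[0,0,0,0],[0,0,0,0],[0,0,0,0]]
  ],
  "grip": 1
}}

```text
time_s: 3.75
ee_pos: [0.5129, 0.2611, 0.0744]
tcp_rot: [-2.387, 2.042, 0.0]
wrist_force: [-1.3, -0.6, 3.1]
finger_gap: 0.159
```

```bash
python3 st.py; python3 - <<'E'
from rig import robot
import cv2,numpy as np
c=robot.read_camera("wrist");np.savez("pics/w3.npz",**c);cv2.imwrite("pics/w3.png",c["pixels"][:,:,::-1])
E
python3 st.py
```

```text
t 3.75 p [0.5129 0.2611 0.0744] xang -1.4154 z [ 0.e+00  1.e-04 -1.e+00] q [0.337 0.264 1.653 0.    1.225 1.752] F [-1.26 -0.63  3.11] T [0.012 0.114 0.052] gap 0.159
t 3.8 p [0.5129 0.2611 0.0744] xang -1.4154 z [ 1.e-04  2.e-04 -1.e+00] q [0.337 0.264 1.653 0.    1.225 1.752] F [-1.05 -0.7   1.74] T [0.07  0.126 0.047] gap 0.153
```

View pics/w3.png

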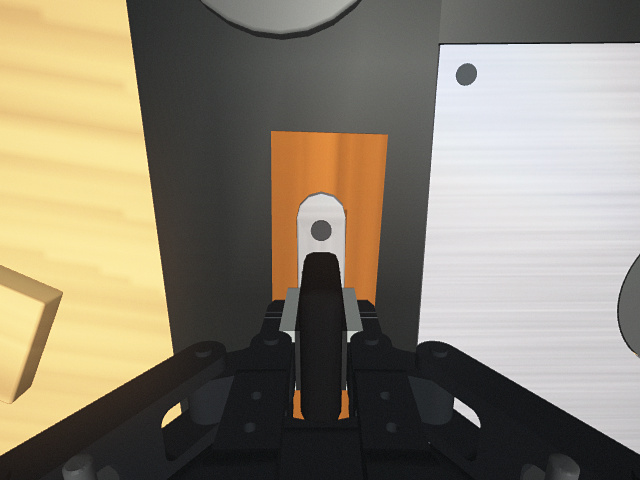

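Firm grip (gap 0.153). Pin is seen at (321,230). Now lift and move to a spot beside the ring, already turned to the hole line.

>>> {"op": "drive_tool", "data": {
  "series": [
    [[0,0,-0.05,0],[0,0,-0.1,0],[0.14,0,-0.1,0],[0.27,-0.01,-0.1,-0.06],[0.4,-0.01,-0.1,-0.12]]
  ]
}}

```text
time_s: 4.3
ee_pos: [0.535, 0.1418, 0.106]
tcp_rot: [-2.628, 1.719, -0.002]
wrist_force: [0.6, -0.2, -1.3]
finger_gap: 0.162
```

>>> {"op": "drive_tool", "data": {
  "series": [
    [[0,0,0,-0.049],[0,0,0,-0.049],[0,0,0,-0.049],[0,0,0,-0.049],[0,0,0,-0.049]]
  ]
}}

```text
time_s: 4.8
ee_pos: [0.5343, 0.1436, 0.1045]
tcp_rot: [-2.709, 1.591, 0.0]
wrist_force: [-0.1, 0.3, -1.9]
finger_gap: 0.155
```

```bash
python3 st.py 0.5347 0.0636 0.07 -1.0618; python3 - <<'E'
from rig import robot
import cv2,numpy as np
c=robot.read_camera("wrist");np.savez("pics/w4.npz",**c);cv2.imwrite("pics/w4.png",c["pixels"][:,:,::-1])
E
python3 st.py 0.5347 0.0636 0.07 -1.0618
```

```text
t 4.8 p [0.5343 0.1436 0.1045] xang -1.062 z [ 1.e-04  1.e-04 -1.e+00] q [0.123 0.191 1.676 0.    1.274 1.185] F [-0.11  0.33 -1.9 ] T [-0.017 -0.009  0.068] gap 0.155
delta mm [70.1 38.6 34.5] cmd [0.2336, 0.1288, 0.115, -0.0001]
t 4.85 p [0.5343 0.1435 0.1044] xang -1.0617 z [-0.e+00  1.e-04 -1.e+00] q [0.123 0.192 1.676 0.    1.274 1.185] F [ 0.79  0.6  -1.74] T [-0.001 -0.008  0.047] gap 0.151
delta mm [70.  38.6 34.4] cmd [0.2334, 0.1287, 0.1147, 0.0001]
```

View pics/w4.png

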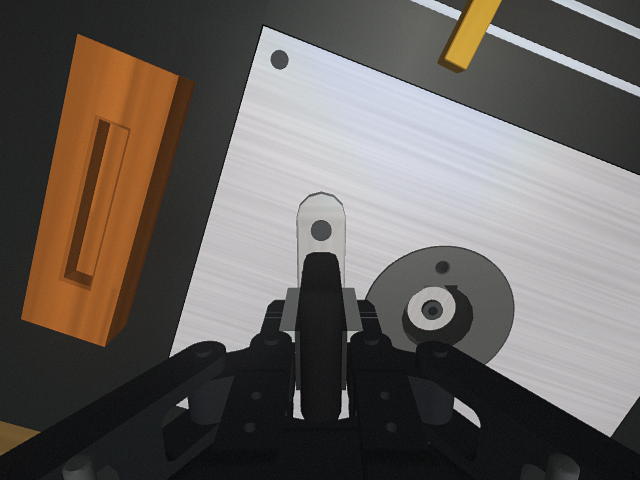

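```bash
cat > m4.py <<'E'
from h import *
c=load("pics/w4.npz");p=np.array([.5343,.1435,.1045]);xa=-1.0618
g=cv2.cvtColor(c["pixels"],cv2.COLOR_RGB2GRAY)
ex=np.array([np.cos(xa),np.sin(xa)]);ey=np.array([ex[1],-ex[0]])
# pin centroid
def dark(u0,u1,v0,v1,th):
    m=np.zeros_like(g);m[v0:v1,u0:u1]=(g[v0:v1,u0:u1]<th);n,l,s,ce=cv2.connectedComponentsWithStats(m)
    i=1+np.argmax(s[1:,4]);return ce[i],s[i]
pc,ps=dark(306,337,217,245,140);print("pin",pc,ps)
hc,hs=dark(430,456,257,277,75);print("hole",hc,hs)
pin=ray(c,*pc,p[2]-0.0164)[:2];print("pin tool",(pin-p[:2])@ex*1e3,(pin-p[:2])@ey*1e3)
e=ray(c,321,192.5,p[2]-0.0164)[:2];print("end tool",(e-p[:2])@ex*1e3,(e-p[:2])@ey*1e3)
hole=ray(c,*hc,0.028)[:2];print("hole",hole)
m=((g<135)).astype(np.uint8);pts=[]
for a in np.radians(np.arange(-150,31,2)):   # ring edge from plate inward
    for r in np.arange(110,50,-0.5):
        u=440+r*np.cos(a);v=309+r*np.sin(a)
        if 0<=int(v)<480 and u<640 and v<375 and g[int(round(v)),int(round(u))]<140:
            if r<109: pts.append(ray(c,u,v,0.028)[:2])
            break
P=np.array(pts)
for it in range(4):
    A=np.c_[2*P,np.ones(len(P))];s=np.linalg.lstsq(A,(P**2).sum(1),rcond=None)[0];r=np.sqrt(s[2]+s[0]**2+s[1]**2)
    res=abs(np.linalg.norm(P-s[:2],axis=1)-r);P=P[res<max(0.0006,2*np.median(res))]
print("ring",s[:2],r,len(P)); d=hole-s[:2];print("hole rad",np.linalg.norm(d),"ang",np.arctan2(d[1],d[0]))
S=np.array([ray(c,u,v,0.052)[:2] for u,v in [(96,117),(130,128),(92,288),(63,277)]])
print("slot",S,"centre",S.mean(0),"ang",[np.arctan2(*(S[i]-S[j])[::-1]) for i,j in((0,3),(1,2))],"len",np.linalg.norm(S[0]-S[3]),"wid",np.linalg.norm(S[0]-S[1]))
E
python3 m4.py
python3 -c "
import cv2;a=cv2.imread('pics/w4.png')[90:300,50:150];cv2.imwrite('pics/w4s.png',cv2.resize(a,None,fx=2.8,fy=2.8))
"
```

```text
pin [320.73802817 230.03943662] [311 220  21  21 355]
hole [442.14649682 266.96815287] [435 261  15  13 157]
pin tool -1.3386937173851743 -32.66453456713647
end tool -1.242327767117128 -47.895878354927774
hole [0.56337982 0.07983131]
ring [0.53427697 0.06384972] 0.04655102830311697 91
hole rad 0.033202214859060934 ang 0.5021840049661067
slot [[0.55034993 0.27297654]
 [0.55341803 0.25748011]
 [0.46759847 0.24559316]
 [0.46616531 0.26090159]] centre [0.50938294 0.25923785] ang [np.float64(0.1424625302828853), np.float64(0.13763530887889835)] len 0.08504619097867044 wid 0.01579723139932274
```

View pics/w4s.png

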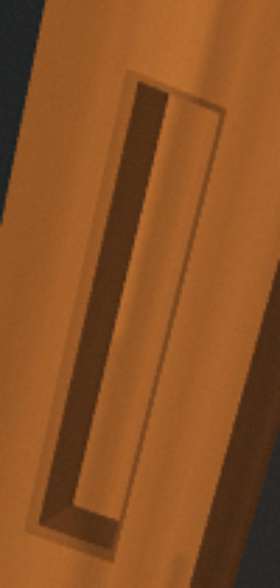

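```bash
python3 st.py 0.5353 0.0627 0.066 -1.0658
```

```text
t 4.85 p [0.5343 0.1435 0.1044] xang -1.0617 z [-0.e+00  1.e-04 -1.e+00] q [0.123 0.192 1.676 0.    1.274 1.185] F [ 0.79  0.6  -1.74] T [-0.001 -0.008  0.047] gap 0.151
delta mm [71.1 38.5 38.4] cmd [0.237, 0.1284, 0.1281, 0.002]
```

>>> {"op": "drive_tool", "data": {
  "series": [
    [[0.12,0.065,0.02,0.002],[0.237,0.1284,0.05,0.002],[0.237,0.1284,0.1,0.002],[0.237,0.1284,0.12,0.002],[0.237,0.1284,0.12,0.002]]
  ]
}}

```text
time_s: 5.35
ee_pos: [0.535, 0.0626, 0.0676]
tcp_rot: [2.706, -1.596, -0.002]
wrist_force: [-0.8, -0.3, -1.6]
finger_gap: 0.159
```

```bash
python3 st.py 0.5353 0.0627 0.06 -1.0658; python3 - <<'E'
from rig import robot
import cv2,numpy as np
c=robot.read_camera("wrist");np.savez("pics/w5.npz",**c);cv2.imwrite("pics/w5.png",c["pixels"][:,:,::-1])
c=robot.read_camera("side");np.savez("pics/s5.npz",**c);a=c["pixels"][170:290,220:380,::-1];cv2.imwrite("pics/s5.png",cv2.resize(a,None,fx=4,fy=4,interpolation=cv2.INTER_CUBIC))
E
python3 st.py 0.5353 0.0627 0.06 -1.0658
```

```text
t 5.35 p [0.535  0.0626 0.0676] xang -1.0656 z [-1.6e-03  3.0e-04 -1.0e+00] q [-0.027  0.201  1.747  0.     1.195  1.039] F [-0.85 -0.29 -1.62] T [ 0.029 -0.039  0.039] gap 0.159
delta mm [ 0.1 -0.3  7.6] cmd [0.0003, -0.0011, 0.0255, 0.0001]
t 5.45 p [0.5356 0.0629 0.0687] xang -1.0648 z [ 2.e-04  2.e-04 -1.e+00] q [-0.026  0.2    1.746  0.     1.196  1.039] F [-0.3   0.01 -2.14] T [ 0.011 -0.012 -0.018] gap 0.158
delta mm [0.  0.3 8.7] cmd [0.0, 0.0011, 0.0291, 0.0005]
```

View pics/w5.png

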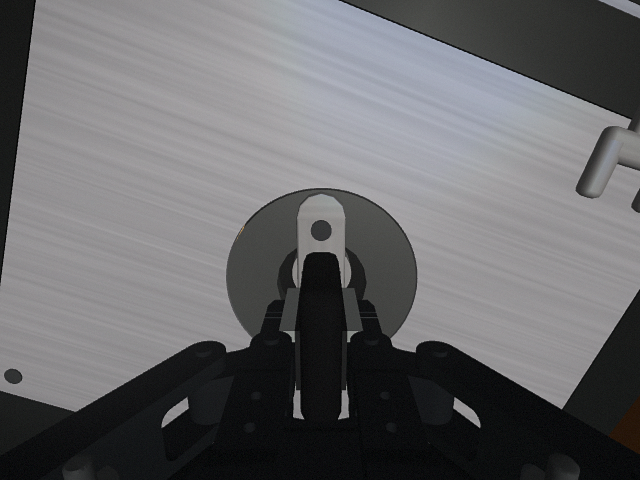

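View pics/s5.png

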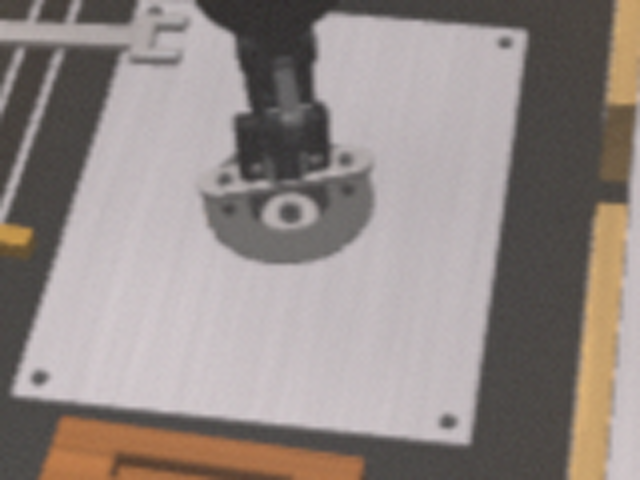

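>>> {"op": "drive_tool", "data": {
  "series": [
    [[0,0.001,0.01,0],[0,0.001,0.02,0],[0,0.001,0.03,0],[0,0.001,0.036,0],[0,0.001,0.042,0]]
  ]
}}

```text
time_s: 5.95
ee_pos: [0.5351, 0.062, 0.0555]
tcp_rot: [2.706, -1.596, -0.0]
wrist_force: [-0.9, -0.3, -2.2]
finger_gap: 0.156
```

```bash
python3 st.py 0.5353 0.0627 0.0504 -1.0658
```

```text
t 5.95 p [0.5351 0.062  0.0555] xang -1.0656 z [-2.e-04  1.e-04 -1.e+00] q [-0.028  0.214  1.759  0.     1.169  1.038] F [-0.91 -0.32 -2.24] T [ 0.012 -0.033 -0.031] gap 0.156
delta mm [-0.5 -0.5  5.1] cmd [-0.0018, -0.0016, 0.0171, 0.0001]
```

>>> {"op": "drive_tool", "data": {
  "series": [
    [[0,0,0.002,0],[0,0,0.004,0],[0,0,0.006,0],[0,0,0.008,0],[0,0,0.008,0]]
  ]
}}

```text
time_s: 6.45
ee_pos: [0.5351, 0.0619, 0.0533]
tcp_rot: [-2.706, 1.596, 0.0]
wrist_force: [-0.3, 0.5, -1.5]
finger_gap: 0.157
```

```bash
python3 st.py 0.5353 0.0627 0.0504 -1.0658
```

```text
t 6.45 p [0.5351 0.0619 0.0533] xang -1.0657 z [-2.e-04  1.e-04 -1.e+00] q [-0.028  0.216  1.761  0.     1.164  1.038] F [-0.34  0.46 -1.52] T [ 0.01  -0.02   0.029] gap 0.157
delta mm [-0.6 -0.5  2.9] cmd [-0.0019, -0.0018, 0.0095, 0.0]
```

>>> {"op": "drive_tool", "data": {
  "series": [
    [[0,0,0.002,0],[0,0,0.004,0],[0,0,0.006,0],[0,0,0.007,0],[0,0,0.008,0]]
  ]
}}

```text
time_s: 6.95
ee_pos: [0.5351, 0.062, 0.0509]
tcp_rot: [-2.706, 1.596, 0.0]
wrist_force: [0.1, 0.1, -1.7]
finger_gap: 0.155
```

```bash
python3 st.py 0.5353 0.0627 0.0504 -1.0658
```

```text
t 6.95 p [0.5351 0.062  0.0509] xang -1.0656 z [-1.e-04  1.e-04 -1.e+00] q [-0.028  0.219  1.763  0.     1.159  1.038] F [ 0.08  0.13 -1.73] T [ 0.016 -0.    -0.064] gap 0.155
delta mm [-0.6 -0.5  0.5] cmd [-0.0019, -0.0016, 0.0016, 0.0001]
```

>>> {"op": "drive_tool", "data": {
  "series": [
    [[0,0,0.001,0],[0,0,0.002,0],[0,0,0.003,0],[0,0,0.003,0],[0,0,0.003,0]]
  ]
}}

```text
time_s: 7.45
ee_pos: [0.5352, 0.0619, 0.0503]
tcp_rot: [-2.706, 1.596, -0.0]
wrist_force: [-2.9, 0.1, 6.2]
finger_gap: 0.154
```

```bash
python3 st.py 0.5353 0.0627 0.0504 -1.0658
```

```text
t 7.45 p [0.5352 0.0619 0.0503] xang -1.0657 z [ 2.e-04  1.e-04 -1.e+00] q [-0.028  0.22   1.764  0.     1.158  1.038] F [-2.86  0.07  6.24] T [-0.01   0.524 -0.004] gap 0.154
delta mm [-0.6 -0.4 -0.1] cmd [-0.0021, -0.0014, -0.0003, 0.0001]
```

```bash
python3 - <<'E'
from rig import robot
import cv2,numpy as np
c=robot.read_camera("side");np.savez("pics/s6.npz",**c);a=c["pixels"][170:290,220:380,::-1];cv2.imwrite("pics/s6.png",cv2.resize(a,None,fx=4,fy=4,interpolation=cv2.INTER_CUBIC))
E
python3 st.py 0.5353 0.0627 0.0504 -1.0658
```

```text
t 7.5 p [0.5352 0.062  0.0503] xang -1.0656 z [ 3.e-04  1.e-04 -1.e+00] q [-0.028  0.22   1.764  0.     1.158  1.038] F [-2.68 -0.21  5.67] T [ 0.042  0.43  -0.03 ] gap 0.155
delta mm [-0.6 -0.4 -0.1] cmd [-0.0021, -0.0014, -0.0003, 0.0001]
```

View pics/s6.png

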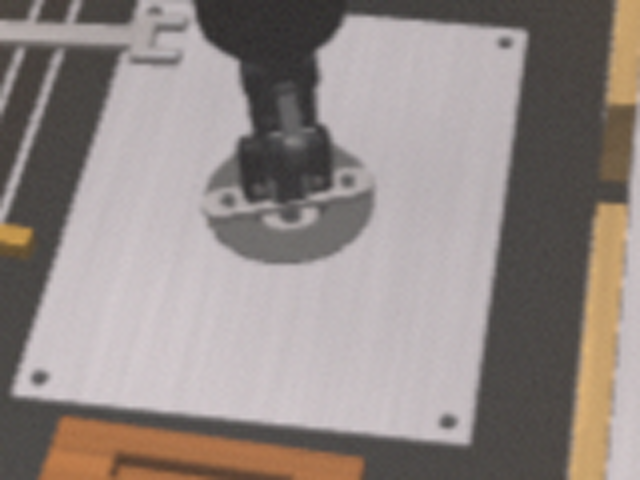

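Bar lies flat on the ring (side crop 290,195), with contact felt at the expected height. Now turning clockwise, gently.

>>> {"op": "drive_tool", "data": {
  "series": [
    [[-0.0006,0.0012,-0.0005,0.02],[-0.0006,0.0012,-0.0005,0.05],[-0.0006,0.0012,-0.0005,0.08],[-0.0006,0.0012,-0.0005,0.11],[-0.0006,0.0012,-0.0005,0.11]]
  ]
}}

```text
time_s: 8.0
ee_pos: [0.535, 0.0621, 0.0504]
tcp_rot: [-2.503, 1.897, -0.0]
wrist_force: [2.4, 2.4, 3.2]
finger_gap: 0.157
```

```bash
python3 st.py 0.5353 0.0627 0.0504 -1.0658
```

```text
t 8.0 p [0.535  0.0621 0.0504] xang -1.2971 z [ 6.e-04  4.e-04 -1.e+00] q [-0.028  0.219  1.765  0.     1.157  1.269] F [2.36 2.42 3.19] T [ 0.394 -0.044 -0.047] gap 0.157
delta mm [-0.5 -0.4 -0. ] cmd [-0.0016, -0.0014, -0.0001, -0.1104]
```

>>> {"op": "drive_tool", "data": {
  "series": [
    [[0,0,0,0.015],[0,0,0,0.03],[0,0,0,0.045],[0,0,0,0.06],[0,0,0,0.075]]
  ]
}}

```text
time_s: 8.5
ee_pos: [0.535, 0.062, 0.0504]
tcp_rot: [-2.349, 2.085, -0.001]
wrist_force: [0.8, 1.2, 1.9]
finger_gap: 0.152
```

```bash
python3 st.py; python3 - <<'E'
from rig import robot
import cv2,numpy as np
c=robot.read_camera("side");np.savez("pics/s7.npz",**c);a=c["pixels"][170:290,220:380,::-1];cv2.imwrite("pics/s7.png",cv2.resize(a,None,fx=4,fy=4,interpolation=cv2.INTER_CUBIC))
E
python3 st.py
```

```text
t 8.5 p [0.535  0.062  0.0504] xang -1.452 z [ 7.e-04  2.e-04 -1.e+00] q [-0.028  0.219  1.765  0.     1.157  1.424] F [0.77 1.22 1.89] T [ 0.314 -0.106  0.29 ] gap 0.152
t 8.55 p [0.535  0.062  0.0503] xang -1.4542 z [ 6.e-04  2.e-04 -1.e+00] q [-0.028  0.219  1.765  0.     1.157  1.426] F [1.32 2.61 2.66] T [ 0.354 -0.163  0.229] gap 0.16
```

View pics/s7.png

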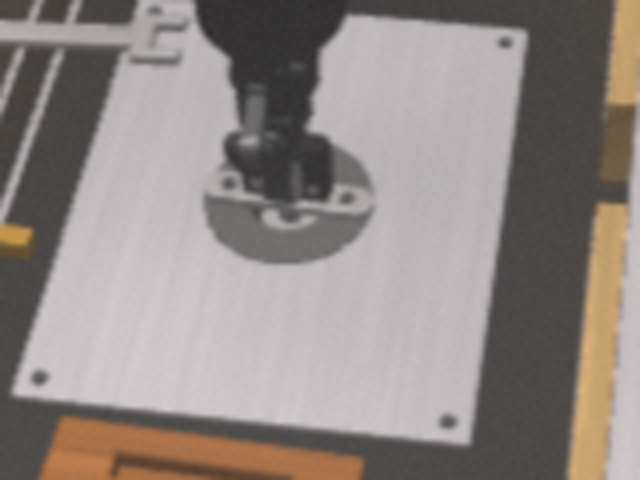

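>>> {"op": "drive_tool", "data": {
  "series": [
    [[0,0,0,0.012],[0,0,0,0.024],[0,0,0,0.036],[0,0,0,0.048],[0,0,0,0.06]]
  ]
}}

```text
time_s: 9.05
ee_pos: [0.535, 0.0619, 0.0503]
tcp_rot: [-2.21, 2.232, -0.0]
wrist_force: [2.9, 3.2, 4.6]
finger_gap: 0.154
```

```bash
python3 st.py
```

```text
t 9.05 p [0.535  0.0619 0.0503] xang -1.5806 z [ 5.e-04  1.e-04 -1.e+00] q [-0.028  0.219  1.765  0.     1.157  1.553] F [2.94 3.19 4.56] T [ 0.426 -0.484  0.308] gap 0.154
```

>>> {"op": "drive_tool", "data": {
  "series": [
    [[0,0,0,0.008],[0,0,0,0.015],[0,0,0,0.022],[0,0,0,0.029],[0,0,0,0.036]]
  ]
}}

```text
time_s: 9.55
ee_pos: [0.535, 0.0619, 0.0503]
tcp_rot: [-2.125, 2.313, -0.0]
wrist_force: [3.7, 2.0, 5.6]
finger_gap: 0.153
```

```bash
python3 st.py
```

```text
t 9.55 p [0.535  0.0619 0.0503] xang -1.6554 z [ 5.e-04  1.e-04 -1.e+00] q [-0.028  0.219  1.765  0.     1.157  1.627] F [3.65 2.04 5.59] T [ 0.374 -0.516  0.306] gap 0.153
```

>>> {"op": "drive_tool", "data": {
  "series": [
    [[0,0,0,0.007],[0,0,0,0.014],[0,0,0,0.021],[0,0,0,0.028],[0,0,0,0.028]]
  ]
}}

```text
time_s: 10.05
ee_pos: [0.535, 0.0619, 0.0503]
tcp_rot: [-2.057, 2.374, -0.0]
wrist_force: [2.2, 2.0, 4.7]
finger_gap: 0.157
```

```bash
python3 st.py
```

```text
t 10.05 p [0.535  0.0619 0.0503] xang -1.714 z [ 5.e-04  0.e+00 -1.e+00] q [-0.028  0.219  1.765  0.     1.157  1.686] F [2.18 2.03 4.72] T [ 0.316 -0.456  0.225] gap 0.157
```

Turned 0.648 rad, still only the drag. Continuing.

>>> {"op": "drive_tool", "data": {
  "series": [
    [[0,0,0,0.006],[0,0,0,0.012],[0,0,0,0.018],[0,0,0,0.024],[0,0,0,0.024]]
  ]
}}

```text
time_s: 10.55
ee_pos: [0.535, 0.0619, 0.0503]
tcp_rot: [-1.996, 2.425, -0.0]
wrist_force: [2.7, 2.0, 5.9]
finger_gap: 0.155
```

```bash
python3 st.py
```

```text
t 10.55 p [0.535  0.0619 0.0503] xang -1.7642 z [ 5.e-04 -0.e+00 -1.e+00] q [-0.028  0.219  1.765  0.     1.157  1.736] F [2.67 2.02 5.94] T [ 0.276 -0.445  0.213] gap 0.155
```

>>> {"op": "drive_tool", "data": {
  "series": [
    [[0,0,0,0.005],[0,0,0,0.01],[0,0,0,0.015],[0,0,0,0.02],[0,0,0,0.02]]
  ]
}}

```text
time_s: 11.05
ee_pos: [0.535, 0.0618, 0.0503]
tcp_rot: [-1.946, 2.466, -0.001]
wrist_force: [2.3, 1.8, 5.4]
finger_gap: 0.152
```

```bash
python3 st.py
```

```text
t 11.05 p [0.535  0.0618 0.0503] xang -1.8056 z [ 4.e-04 -1.e-04 -1.e+00] q [-0.028  0.219  1.765 -0.     1.157  1.778] F [2.29 1.81 5.4 ] T [ 0.228 -0.532  0.557] gap 0.152
```

Bite felt (0.56 N m). Small steps now.

>>> {"op": "drive_tool", "data": {
  "series": [
    [[0,0,0,0.003],[0,0,0,0.006],[0,0,0,0.009],[0,0,0,0.012],[0,0,0,0.012]]
  ]
}}

```text
time_s: 11.55
ee_pos: [0.5349, 0.0618, 0.0503]
tcp_rot: [-1.915, 2.49, -0.001]
wrist_force: [2.8, 0.7, 5.3]
finger_gap: 0.155
```

```bash
python3 st.py
```

```text
t 11.55 p [0.5349 0.0618 0.0503] xang -1.8305 z [ 4.e-04 -2.e-04 -1.e+00] q [-0.028  0.219  1.765 -0.     1.157  1.803] F [2.83 0.75 5.32] T [ 0.208 -0.456  0.63 ] gap 0.155
```

>>> {"op": "drive_tool", "data": {
  "series": [
    [[0,0,0,0.003],[0,0,0,0.006],[0,0,0,0.009],[0,0,0,0.009],[0,0,0,0.009]]
  ]
}}

```text
time_s: 12.05
ee_pos: [0.535, 0.0618, 0.0503]
tcp_rot: [-1.892, 2.508, -0.001]
wrist_force: [2.9, 1.2, 5.2]
finger_gap: 0.154
```

```bash
python3 st.py
```

```text
t 12.05 p [0.535  0.0618 0.0503] xang -1.8492 z [ 5.e-04 -2.e-04 -1.e+00] q [-0.028  0.219  1.765 -0.     1.157  1.821] F [2.92 1.18 5.24] T [ 0.244 -0.518  0.675] gap 0.154
```

>>> {"op": "drive_tool", "data": {
  "series": [
    [[0,0,0,0.002],[0,0,0,0.004],[0,0,0,0.006],[0,0,0,0.006],[0,0,0,0.006]]
  ]
}}

```text
time_s: 12.55
ee_pos: [0.5349, 0.0618, 0.0503]
tcp_rot: [-1.876, 2.52, -0.001]
wrist_force: [1.7, 0.3, 5.2]
finger_gap: 0.155
```

```bash
python3 st.py
```

```text
t 12.55 p [0.5349 0.0618 0.0503] xang -1.8618 z [ 4.e-04 -2.e-04 -1.e+00] q [-0.028  0.219  1.765 -0.     1.157  1.834] F [1.74 0.3  5.21] T [ 0.214 -0.486  0.625] gap 0.155
```

>>> {"op": "drive_tool", "data": {
  "series": [
    [[0,0,0,0.002],[0,0,0,0.004],[0,0,0,0.004],[0,0,0,0.004],[0,0,0,0.004]]
  ]
}}

```text
time_s: 13.05
ee_pos: [0.5349, 0.0618, 0.0503]
tcp_rot: [-1.865, 2.528, -0.001]
wrist_force: [3.0, 0.7, 5.8]
finger_gap: 0.154
```

```bash
python3 st.py
```

```text
t 13.05 p [0.5349 0.0618 0.0503] xang -1.87 z [ 4.e-04 -2.e-04 -1.e+00] q [-0.028  0.219  1.765 -0.     1.157  1.842] F [3.01 0.67 5.84] T [ 0.147 -0.458  0.754] gap 0.154
```

>>> {"op": "drive_tool", "data": {
  "series": [
    [[0,0,0,0.001],[0,0,0,0.002],[0,0,0,0.003],[0,0,0,0.003],[0,0,0,0.003]]
  ]
}}

```text
time_s: 13.55
ee_pos: [0.535, 0.0618, 0.0503]
tcp_rot: [-1.858, 2.533, -0.001]
wrist_force: [2.5, 0.6, 5.6]
finger_gap: 0.157
```

```bash
python3 st.py
```

```text
t 13.55 p [0.535  0.0618 0.0503] xang -1.8762 z [ 5.e-04 -2.e-04 -1.e+00] q [-0.028  0.219  1.765 -0.     1.157  1.848] F [2.49 0.58 5.57] T [ 0.144 -0.526  0.946] gap 0.157
```

>>> {"op": "drive_tool", "data": {
  "series": [
    [[0,0,0,0.001],[0,0,0,0.002],[0,0,0,0.002],[0,0,0,0.002],[0,0,0,0.002]]
  ]
}}

```text
time_s: 14.05
ee_pos: [0.535, 0.0618, 0.0503]
tcp_rot: [-1.852, 2.537, -0.001]
wrist_force: [2.0, 1.5, 5.4]
finger_gap: 0.154
```

```bash
python3 st.py
```

```text
t 14.05 p [0.535  0.0618 0.0503] xang -1.8803 z [ 5.e-04 -3.e-04 -1.e+00] q [-0.028  0.219  1.765 -0.     1.157  1.852] F [1.99 1.45 5.42] T [ 0.185 -0.52   1.112] gap 0.154
```

Firm stop: torque climbs steeply to 1.11 N m with no further travel. Unwind into the play, then lift straight out.

>>> {"op": "drive_tool", "data": {
  "series": [
    [[0,0,0,-0.006],[0,0,0,-0.012],[0,0,0,-0.018],[0,0,0,-0.02],[0,0,0,-0.02]]
  ]
}}

```text
time_s: 14.55
ee_pos: [0.5349, 0.0618, 0.0503]
tcp_rot: [-1.904, 2.499, -0.0]
wrist_force: [2.3, 0.7, 5.9]
finger_gap: 0.159
```

```bash
python3 st.py
```

```text
t 14.55 p [0.5349 0.0618 0.0503] xang -1.8393 z [ 2.e-04 -0.e+00 -1.e+00] q [-0.028  0.219  1.765 -0.     1.158  1.811] F [2.34 0.68 5.91] T [ 0.197 -0.26  -0.081] gap 0.159
```

>>> {"op": "drive_tool", "data": {
  "series": [
    [[0,0,-0.005,0],[0,0,-0.012,0],[0,0,-0.022,0],[0,0,-0.035,0],[0,0,-0.05,0]]
  ]
}}

```text
time_s: 15.05
ee_pos: [0.5345, 0.0619, 0.0654]
tcp_rot: [1.905, -2.498, -0.001]
wrist_force: [0.3, 0.3, -1.7]
finger_gap: 0.155
```

```bash
python3 st.py 0.55 0.15 0.105 -1.43
```

```text
t 15.05 p [0.5345 0.0619 0.0654] xang -1.8385 z [-6.e-04  0.e+00 -1.e+00] q [-0.028  0.202  1.751  0.     1.189  1.811] F [ 0.3   0.28 -1.71] T [ 0.016 -0.009 -0.042] gap 0.155
delta mm [-89.1   8.4 -39.6] cmd [-0.2968, 0.0281, -0.132, -0.1951]
```

>>> {"op": "drive_tool", "data": {
  "series": [
    [[0,0,-0.1,0],[-0.1,0.01,-0.132,-0.05],[-0.2,0.02,-0.132,-0.12],[-0.297,0.028,-0.132,-0.19],[-0.297,0.028,-0.132,-0.195]]
  ]
}}

```text
time_s: 15.55
ee_pos: [0.5504, 0.1527, 0.1051]
tcp_rot: [-2.379, 2.05, 0.0]
wrist_force: [-0.8, -1.0, -1.4]
finger_gap: 0.155
```

>>> {"op": "drive_tool", "data": {
  "series": [
    [[0,0,0,0],[0,0,0,0],[0,0,0,0],[0,0,0,0],[0,0,0,0]]
  ]
}}

```text
time_s: 16.05
ee_pos: [0.5503, 0.1496, 0.1048]
tcp_rot: [-2.371, 2.061, 0.0]
wrist_force: [0.2, 0.5, -1.8]
finger_gap: 0.154
```

```bash
python3 - <<'E'
from rig import robot
import cv2,numpy as np
c=robot.read_camera("wrist");np.savez("pics/w8.npz",**c);cv2.imwrite("pics/w8.png",c["pixels"][:,:,::-1])
E
python3 st.py 0.5129 0.2611 0.1 -1.4154
```

```text
t 16.1 p [0.5503 0.1497 0.1048] xang -1.4309 z [ 0.e+00  1.e-04 -1.e+00] q [0.131 0.225 1.635 0.    1.282 1.561] F [ 0.36  0.75 -2.88] T [-0.007 -0.056 -0.019] gap 0.154
delta mm [-115.5   21.5    4.9] cmd [-0.3849, 0.0715, 0.0162, -0.0074]
```

View pics/w8.png

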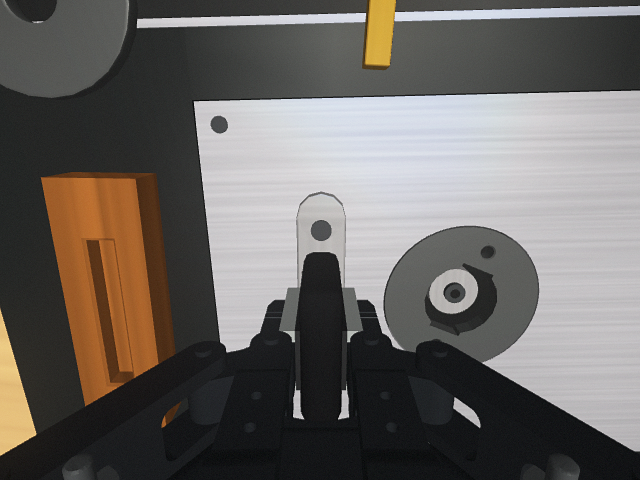

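```bash
python3 - <<'E'
from h import *
c=load("pics/w8.npz");g=cv2.cvtColor(c["pixels"],cv2.COLOR_RGB2GRAY)
m=np.zeros_like(g);m[243:262,478:498]=g[243:262,478:498]<75
n,l,s,ce=cv2.connectedComponentsWithStats(m);i=1+np.argmax(s[1:,4]);h=ray(c,*ce[i],0.028)[:2]
print(ce[i],h)
for ctr in ([0.5345,0.0637],):
    d=h-ctr;print(np.hypot(*d),np.arctan2(d[1],d[0]))
S=np.array([ray(c,u,v,0.052)[:2] for u,v in [(83,240),(114,239),(133,373)]]);print(S, np.arctan2(*(S[1]-S[2])[::-1]),(S[0]+S[2])/2)
E
```

```text
[487.80263158 251.61842105] [0.5667316 0.0554268]
0.03327644833339243 -0.2512555264090053
[[0.55028373 0.27267778]
 [0.55301756 0.25708902]
 [0.4745846  0.24745584]] 0.12220849745008282 [0.51243416 0.26006681]
```

Spanner hasn't slipped in hand (pin still at 321,230). The ring's hole line (488,252) is at −0.25 rad, which matches the tight end position. Returning to the block.

>>> {"op": "drive_tool", "data": {
  "series": [
    [[-0.15,0.03,0,-0.005],[-0.3,0.06,0,-0.005],[-0.385,0.0715,0,-0.005],[-0.385,0.0715,0.01,-0.005],[-0.385,0.0715,0.01,-0.005]]
  ]
}}

```text
time_s: 16.6
ee_pos: [0.5125, 0.2616, 0.1014]
tcp_rot: [2.384, -2.046, -0.0]
wrist_force: [-0.4, -0.5, -1.8]
finger_gap: 0.157
```

```bash
python3 st.py 0.5125 0.2608 0.075 -1.42
```

```text
t 16.6 p [0.5125 0.2616 0.1014] xang -1.4186 z [-5.e-04 -3.e-04 -1.e+00] q [ 0.338  0.238  1.626 -0.     1.278  1.757] F [-0.38 -0.54 -1.78] T [-0.021  0.038  0.016] gap 0.157
delta mm [ 0.8  0.1 26.4] cmd [0.0026, 0.0002, 0.0879, 0.0007]
```

>>> {"op": "drive_tool", "data": {
  "series": [
    [[0.0015,0,0.02,0],[0.0015,0,0.04,0],[0.0015,0,0.06,0],[0.0015,0,0.075,0],[0.0015,0,0.083,0]]
  ]
}}

```text
time_s: 17.1
ee_pos: [0.5128, 0.2606, 0.0762]
tcp_rot: [2.382, -2.047, -0.001]
wrist_force: [-0.5, 0.0, -2.1]
finger_gap: 0.154
```

```bash
python3 st.py 0.5125 0.2608 0.0744 -1.42
```

```text
t 17.1 p [0.5128 0.2606 0.0762] xang -1.42 z [-7.e-04 -2.e-04 -1.e+00] q [0.336 0.262 1.652 0.    1.229 1.756] F [-0.54  0.04 -2.07] T [-0.004 -0.056 -0.017] gap 0.154
delta mm [-0.2  0.2  1.8] cmd [-0.0007, 0.0008, 0.006, -0.0]
```

>>> {"op": "drive_tool", "data": {
  "series": [
    [[0,0,0.002,0],[0,0,0.004,0],[0,0,0.006,0],[0,0,0.006,0],[0,0,0.006,0]]
  ]
}}

```text
time_s: 17.6
ee_pos: [0.5129, 0.261, 0.0752]
tcp_rot: [-2.383, 2.047, 0.0]
wrist_force: [-0.3, 0.2, -1.8]
finger_gap: 0.159
```

```bash
python3 st.py 0.5125 0.2608 0.0744 -1.42
```

```text
t 17.6 p [0.5129 0.261  0.0752] xang -1.4196 z [ 2.e-04  2.e-04 -1.e+00] q [0.337 0.263 1.653 0.    1.226 1.756] F [-0.33  0.17 -1.82] T [-0.051  0.013 -0.055] gap 0.159
delta mm [0.2 0.4 0.8] cmd [0.0006, 0.0014, 0.0027, 0.0002]
```

>>> {"op": "drive_tool", "data": {
  "series": [
    [[0,0,0.001,0],[0,0,0.002,0],[0,0,0.003,0],[0,0,0.003,0],[0,0,0.003,0]]
  ]
}}

```text
time_s: 18.1
ee_pos: [0.5129, 0.261, 0.0744]
tcp_rot: [-2.383, 2.047, -0.0]
wrist_force: [-2.3, -0.3, 4.5]
finger_gap: 0.16
```

```bash
python3 st.py 0.5125 0.2608 0.0744 -1.42
```

```text
t 18.1 p [0.5129 0.261  0.0744] xang -1.4195 z [ 2.e-04  2.e-04 -1.e+00] q [0.337 0.264 1.653 0.    1.224 1.756] F [-2.29 -0.32  4.49] T [-0.094  0.392  0.023] gap 0.16
delta mm [0.2 0.4 0. ] cmd [0.0005, 0.0014, 0.0, 0.0002]
```

Contact at exactly the original height. Release.

>>> {"op": "drive_tool", "data": {
  "series": [
    [[0,0,0,0],[0,0,0,0],[0,0,0,0],[0,0,0,0],[0,0,0,0]]
  ],
  "grip": -0.2
}}

```text
time_s: 18.6
ee_pos: [0.5129, 0.261, 0.0741]
tcp_rot: [2.383, -2.047, -0.0]
wrist_force: [-0.3, 0.7, -0.0]
finger_gap: 0.599
```

>>> {"op": "drive_tool", "data": {
  "series": [
    [[0,0,-0.03,0],[0,0,-0.08,0],[0,0,-0.15,0],[0,0,-0.25,0],[0,0,-0.35,0]]
  ]
}}

```text
time_s: 19.1
ee_pos: [0.5128, 0.261, 0.1817]
tcp_rot: [-2.382, 2.047, -0.001]
wrist_force: [0.9, 0.4, 0.5]
finger_gap: 0.597
```

>>> {"op": "drive_tool", "data": {
  "series": [
    [[0.1,0,0,0],[0.2,0,0,0],[0.3,0,0,0],[0.3,0,0,0],[0.3,0,0,0]]
  ]
}}

```text
time_s: 19.6
ee_pos: [0.5267, 0.1717, 0.1804]
tcp_rot: [-2.381, 2.048, -0.001]
wrist_force: [-0.1, 0.3, 0.2]
finger_gap: 0.601
```

```bash
python3 - <<'E'
from rig import robot
import cv2,numpy as np
c=robot.read_camera("wrist");np.savez("pics/w9.npz",**c);cv2.imwrite("pics/w9.png",c["pixels"][:,:,::-1])
c=robot.read_camera("side");cv2.imwrite("pics/s9.png",c["pixels"][:,:,::-1])
E
python3 st.py
```

```text
t 19.7 p [0.5264 0.1726 0.1799] xang -1.4193 z [ 7.e-04  5.e-04 -1.e+00] q [0.178 0.135 1.581 0.    1.424 1.597] F [-0.34 -0.31  0.51] T [ 0.003 -0.02  -0.014] gap 0.597
```

View pics/w9.png

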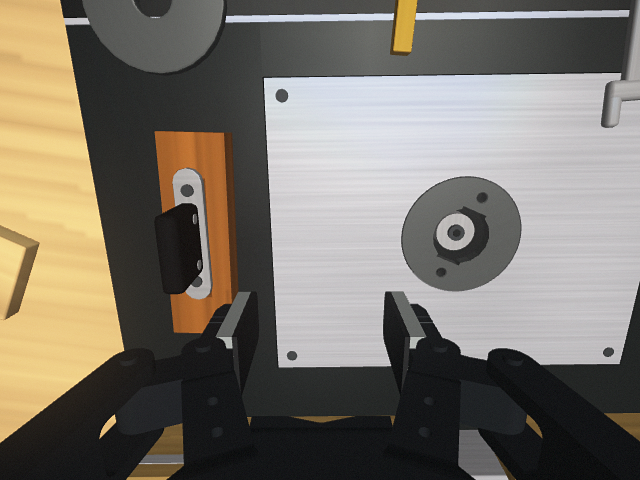

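View pics/s9.png

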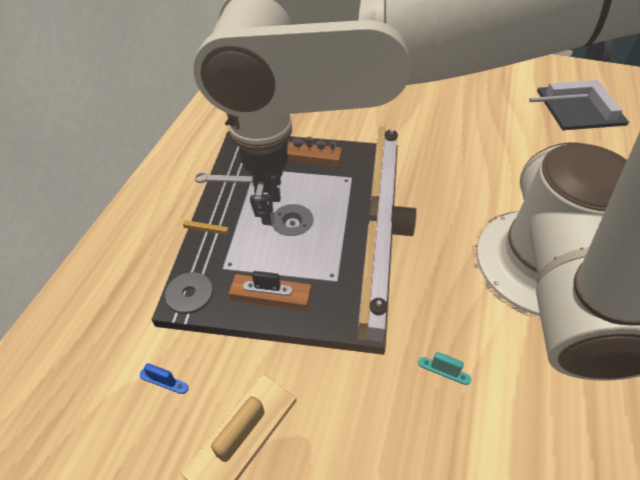

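The spanner is flat in its slot (188,235), the ring's holes have turned (482,198 and 441,272) and nothing else has moved. One last angle check, then I hand in.

```bash
python3 - <<'E'
from h import *
c=load("pics/w9.npz");g=cv2.cvtColor(c["pixels"],cv2.COLOR_RGB2GRAY)
P=[]
for u,v in((482,198),(441,272)):
    m=np.zeros_like(g);m[v-9:v+10,u-9:u+10]=g[v-9:v+10,u-9:u+10]<75
    n,l,s,ce=cv2.connectedComponentsWithStats(m);i=1+np.argmax(s[1:,4]);P.append(ray(c,*ce[i],0.028)[:2])
d=P[0]-P[1];print(np.hypot(*d),np.arctan2(d[1],d[0]),(P[0]+P[1])/2)
p=ray(c,187,190.5,0.058)[:2];q=ray(c,197,281.5,0.058)[:2];print("pins",p,q)
from rig import robot
print(robot.sign_off())
E
```

```text
0.0657602037730543 -0.25285827348745105 [0.53475022 0.06374368]
pins [0.54432103 0.26676503] [0.47911421 0.25619583]
the job is handed in; nothing more can be done
None
```

The ring is tight against its stop, and the spanner is back in its block's slot. I handed the job in at about 19.7 s of the 72 s allowed.

- **Seating:** I took the black spanner from the block and lowered it until it met the ring at the expected height, about 8 N pressing down. The side camera showed the bar flat on the ring before any turning began.
- **Turning:** The drag was about 0.2–0.3 N m. The bite came after about 0.74 rad of spanner turn, then held at about 0.65 N m. At the stop the torque rose steeply, and the highest reading was 1.11 N m. I then backed off into the play and lifted straight out.
- **Ring check:** The hole line read −0.25 rad both after lifting out and in the last picture, against +0.505 rad at the start. That is about 0.755 rad of turn, and the ring stayed there.
- **Spanner check:** It did not slip in the grip. It met the block at the same height as when I picked it up. The last picture shows it flat in the slot with its centre within about 1–2 mm of where it started.
- **Everything else:** Nothing else had visibly moved in the last pictures.

One disagreement: the wrist camera placed things about 1.3 mm to one side of the tool. I corrected for this by measuring the ring relative to the held spanner. No other check failed.

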